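# Push the parts box home into its locating corner

## Robot

A 7-joint arm with a two-finger parallel gripper is mounted at the origin on a cart in front of the work surface, level with it; the furniture and walls round the work are solid. World frame = base frame: x ahead of the robot, y to its left, z up, the work surface at z = 0. Lengths are in m, angles in rad, forces in N, time in s.
With the tool pointing down it reaches from about 0.375 to 0.925 m from the base axis. Payload 3.1 kg.
Tool frame: the origin (TCP) lies between the finger pads; the fingertips stand 19 mm ahead of it and the grasp point (between the pads) is the TCP; z points along the fingers, y is the direction in which the jaws open and shut (so a half turn about z gives the same grasp; the last joint's range is limited). The gripper opens to 85 mm and grips with 20 to 120 N. Pads are 22 mm wide; open, the fingers measure 114 mm over their backs; the gripper's body (76 mm by 85 mm) begins 54 mm behind the grasp point. The pads swing forward as they close: fully open they stand 13 mm farther back than shut.
Start: joints at [1.201, 0.383, 0.044, 1.598, -0.018, 1.161, -0.05], TCP at [0.175, -0.626, 0.25] pointing down, gripper open.
Joint ranges: [-2.61, 2.61], [-0.41, 2.15], [-1.48, 1.57], [0, 2.5], [-1.57, 4.71], [0.05, 1.97], [-2.85, 2.85]. Speed limits (rad/s): [2.79, 2.79, 3.14, 3.14, 3.14, 3.14, 3.14].

## Interface

Orientations are given as a unit quaternion [x, y, z, w].
In Python, from bench import move_ptp, movel, move_j, move_gripper, pause, inverse_kinematics, read_camera, camera_params, MotionError, sign_off, look_for, tip_of, read_time_s, read_qpos, read_joint_vel, read_effort, read_eef_pos, read_tcp_rot, read_ft_force, read_ft_torque, read_finger_gap gives the robot as it stands. Calls block until the motion is done:
- move_ptp(position, orientation): joint-space move of the TCP to a pose.
- movel(position, orientation=None, speed=0.15): straight line of the TCP; orientation=None keeps the orientation; speed is the mean speed in m/s.
- move_j(angles): joint-space move.
- move_gripper(opening, effort=None): finger opening in m; effort is the grip in N (None keeps the last); returns when the fingers have stopped.
- pause(seconds).
- inverse_kinematics(position, orientation): joint angles nearest the present ones, or None.
- read_camera(name): name is "scene" or "top" or "wrist"; returns the picture (480x640x3 uint8, red, green, blue); there is no depth.
- camera_params(name): a dict with "K" (3x3 intrinsics, pixels), "dist_coeffs" ([k1, k2, p1, p2, k3] as OpenCV has them; the pictures are not rectified), "camera_from_world" (4x4, takes a point from world to camera coordinates). Camera axes: x right, y down, z forward; pixel columns grow to the right and rows downward; lengths in m; the calibration is good to about 2 mm. A picture is of the moment at which its call begins: read the wrist's pose just before it. camera_params takes no time and is no camera call; for the wrist camera it gives the pose at the moment of the call.
A pose or a line that the arm cannot do raises MotionError and nothing moves.
- sign_off(): hands the job in, once; it reports no verdict.
Trained networks look in the newest picture that a camera, given by its name, has taken for a name from the list of things; names that differ only in an ending like _2 or _b are one class to them, and where a whole thing is asked for, a point or a joint stands for the part that bears it (a point fixed in the world has none). Each returns a list of dicts, best first, with "confidence" (0 to 1); they miss things now and then, are a little off and sometimes report something else, mostly with a low value. They report only what shows in the picture. A call takes as long as a camera call. They do not tell look-alikes from the thing itself.
- look_for(camera, name): "at" ([column, row] in pixels, amid what is visible of it).
- tip_of(camera, name): "at" ([column, row] in pixels: a listed point, or the origin of a listed thing).
Readings, each from a call of its own:
- read_time_s(): time.
- read_qpos(): joint angles.
- read_joint_vel(): joint speeds.
- read_effort(): joint torques, N m.
- read_eef_pos(): TCP position.
- read_tcp_rot(): TCP orientation.
- read_ft_force(): force on the tool from outside, world axes, zero at the start.
- read_ft_torque(): the same for the moment, N m.
- read_finger_gap(): finger opening in m.
Only numpy, scipy, OpenCV 4.12 (cv2) and the standard library are available. Lean on these libraries where they do the work, as an engineer would, in place of code of your own. Each camera call takes 0.05 s, during which the arm holds its last target. There are 200 camera calls.

## Task

With the fingertips, push the blue compartment box along the desk into the corner of the dark L-shaped stop, until its back lies flush against the long rail and its left end flush against the short rail, and let go of it there. Only push it, do not pick it up or tip it; the roll of white tape lying on its lid must ride along and stay on the lid. Leave everything else where it stands.

Things in the scene. Friction and masses are not known exactly. Their poses are not given: they have to be found in the camera images.
- parts_box: closed compartment box, blue body and clear lid, 105 (its x) by 166 (its y) by 33 mm high, 0.2 to 0.45 kg, slides at 1 to 6 N. Origin: centre of its underside. +x: hinged back, 52 mm from the origin; -x: front with the snap, 53 mm (snap and hinges jut about 4 mm more); +y: left end, 83 mm. The lid stays shut. Starts clear of the rails, turned at most 0.3 rad from the stop
- box_corner (a point): back left bottom corner of the box, at (52, 83, 0) mm in the box's frame; with the box home it lies at the stop's inner corner, the box's axes are parallel to the stop's, and the box's origin is at (-52, -83, 0) mm in the stop's frame
- stop: dark metal L-shaped stop fixed to the desk. Origin: inner corner of the L, at desk height. Long rail, beyond the box: along the stop's y from -160 to 20 mm, inner face at x = 0. Short rail, left of the box: along x from -95 to 0 mm, inner face at y = 0. Rails are 20 mm wide, 16 mm high, screw heads to 19 mm. The box belongs at x < 0, y < 0
- tape_white: roll of white tape with a blue core, 48 mm across, 13 mm high, loose, lies flat near the middle of the box's lid. Origin: centre of its underside, at 33 mm above the desk
- screw_tin: round grey tin, 66 mm across, 30 mm high, bystander at the left. Origin: centre of its underside
- tape_yellow: roll of yellow tape, 56 mm across, 17 mm high, bystander at the left. Origin: centre of its underside
- pliers: pliers with orange handles, 167 mm long (y), 42 mm wide, lying flat, bystander at the left. Origin: centre of the underside
- multimeter: dark green hand multimeter, 151 (x) by 75 by 44 mm, bystander at the far right. Origin: centre of its underside
- leak_spray: cream bottle with red nozzle, 53 mm across, 160 mm high, standing, bystander at the left. Origin: centre of its underside
- mouse: black computer mouse, 110 by 65 by 37 mm, bystander at the right. Origin: centre of its underside
Not all that is in view belongs to the job. Several things have the shape of the tape_white; the one meant has the colours described above.

How it is judged:
By the outcome, as a careful person would: the job done as asked, in the order asked, and still so for the second after the job is handed in, with the robot touching nothing.
It also fails if it takes over 48 s, if anything falls off the work surface, if the arm or the gripper's body presses on something with over 40 N, if the wrist force passes 120 N, or if a joint passes its speed limit or range.

## Working session

There is one attempt and no reset: what is moved stays moved. The work goes in short steps, each a Python script; the robot and the scene stay as the last script left them, time stands still between calls to the robot, and variables do not carry over. Pictures are saved under pics/ and viewed, about 8 in all and at most 12, crops included, and the job is handed in when it is done.

```bash
mkdir -p pics; cat > h.py <<'E'
import numpy as np, cv2
from bench import *
def proj(cam,P):
    c=camera_params(cam);T=np.array(c["camera_from_world"]);r,_=cv2.Rodrigues(T[:3,:3])
    return cv2.projectPoints(np.array(P,float).reshape(-1,3),r,T[:3,3],np.array(c["K"]),np.array(c["dist_coeffs"]))[0].reshape(-1,2)
def ray(cam,px,z=0.):
    c=camera_params(cam);T=np.array(c["camera_from_world"])
    u=cv2.undistortPoints(np.array(px,float).reshape(-1,1,2),np.array(c["K"]),np.array(c["dist_coeffs"])).reshape(-1,2)
    d=np.c_[u,np.ones(len(u))]@T[:3,:3];o=-T[:3,:3].T@T[:3,3]
    return o+d*((z-o[2])/d[:,2])[:,None]
def save(cam,f):
    im=read_camera(cam);cv2.imwrite(f,im[...,::-1]);return im
E
python3 - <<'E'
from h import *
print(read_time_s(),read_eef_pos(),read_tcp_rot())
for c in("top","scene"):
    save(c,f"pics/{c}0.png")
    for n in("parts_box","box_corner","stop","tape_white","screw_tin","tape_yellow","pliers","multimeter","leak_spray","mouse"):
        z=.033 if n=="tape_white" else 0
        for d in tip_of(c,n)[:3]: print(c,n,d["confidence"],np.round(d["at"]),ray(c,[d["at"]],z)[0].round(3))
E
```

```text
0.0 [ 0.17424643 -0.62528597  0.24887328] [ 9.90774168e-01  1.35516815e-01 -2.45044800e-04 -1.29627610e-03]
top parts_box 0.67 [319. 232.] [ 0.561 -0.117  0.   ]
top parts_box 0.43 [326. 233.] [ 0.558 -0.135  0.   ]
top box_corner 0.7 [286. 204.] [ 0.63 -0.04  0.  ]
top stop 0.89 [232. 195.] [0.652 0.088 0.   ]
top stop 0.59 [318. 230.] [ 0.567 -0.115  0.   ]
top tape_white 0.78 [358. 279.] [ 0.446 -0.205  0.033]
top tape_white 0.75 [402. 224.] [ 0.573 -0.308  0.033]
top tape_white 0.63 [327. 230.] [ 0.559 -0.137  0.033]
top screw_tin 0.69 [193. 264.] [0.487 0.175 0.   ]
top screw_tin 0.38 [153. 258.] [0.503 0.27  0.   ]
top tape_yellow 0.61 [230. 299.] [0.406 0.088 0.   ]
top pliers 0.73 [143. 300.] [0.405 0.286 0.   ]
top pliers 0.48 [316. 232.] [ 0.562 -0.11   0.   ]
top pliers 0.19 [151. 258.] [0.501 0.274 0.   ]
top multimeter 0.83 [477. 213.] [ 0.606 -0.491  0.   ]
top leak_spray 0.57 [152. 260.] [0.497 0.272 0.   ]
top leak_spray 0.27 [318. 232.] [ 0.562 -0.117  0.   ]
top mouse 0.69 [428. 173.] [ 0.705 -0.381  0.   ]
scene parts_box 0.9 [336. 250.] [ 0.565 -0.109  0.   ]
scene box_corner 0.76 [341. 231.] [ 0.624 -0.037  0.   ]
scene stop 0.71 [328. 209.] [0.658 0.086 0.   ]
scene tape_white 0.92 [397. 302.] [ 0.541 -0.365  0.033]
scene tape_white 0.81 [348. 291.] [ 0.482 -0.292  0.033]
scene tape_white 0.72 [309. 287.] [ 0.426 -0.247  0.033]
scene leak_spray 0.18 [469. 299.] [ 0.696 -0.392  0.   ]
scene mouse 0.63 [471. 299.] [ 0.699 -0.396  0.   ]
```

View pics/top0.png

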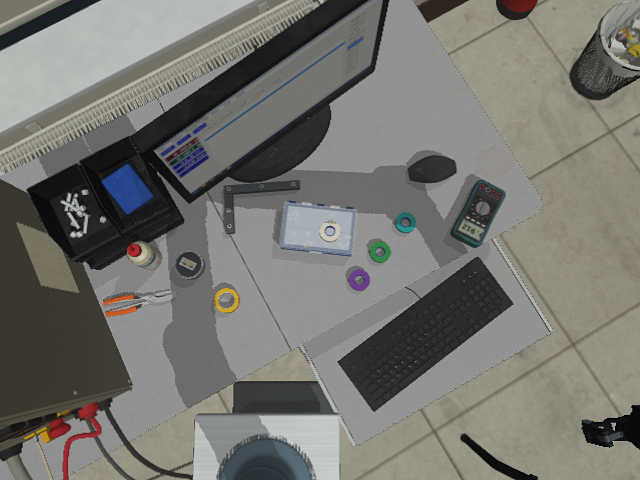

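View pics/scene0.png

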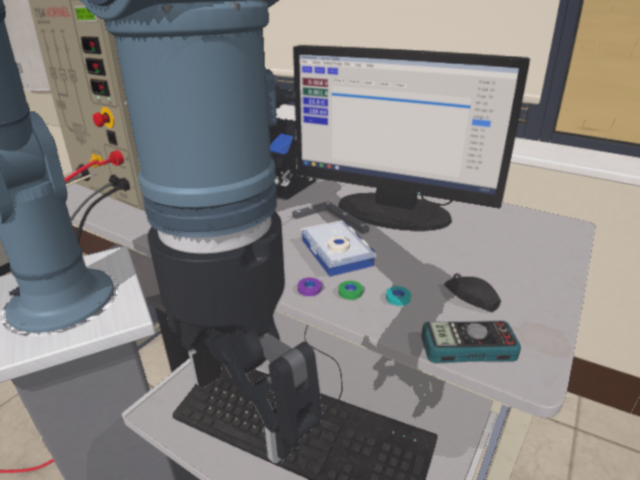

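White tape on the box lid is at top (329,230). The look-alikes are purple (358,279), green (379,251) and teal (405,223), all lying on the desk. Only the first is white with a blue core. Next I'll look from the wrist camera.

```bash
cat >> h.py <<'E'
def q(a): return [np.cos(a/2),np.sin(a/2),0,0]
E
python3 - <<'E'
from h import *
move_ptp([0.47,-0.08,0.33],q(0.0))
print(read_time_s(),read_eef_pos(),read_qpos())
c=camera_params("wrist");T=np.array(c["camera_from_world"]);print(-T[:3,:3].T@T[:3,3],T[2,:3])
save("wrist","pics/w1.png")
for n in("parts_box","box_corner","stop","tape_white"):
    for d in tip_of("wrist",n)[:3]: print(n,d["confidence"],np.round(d["at"]),ray("wrist",[d["at"]],.033 if n=="tape_white" else 0)[0].round(3))
E
```

```text
3.3333 [ 0.46991562 -0.08124366  0.32985233] [ 0.57471043  0.00845612 -0.48778177  1.87911913  0.00427524  1.25523487
 -1.48732401]
[ 0.53869241 -0.08182554  0.45346075] [-0.27281034  0.00154818 -0.96206659]
parts_box 0.91 [355. 108.] [ 0.564 -0.116  0.   ]
box_corner 0.79 [287.  53.] [ 0.624 -0.04   0.   ]
stop 0.61 [168.  30.] [0.651 0.092 0.   ]
tape_white 0.95 [475. 157.] [ 0.513 -0.244  0.033]
tape_white 0.91 [383. 117.] [ 0.554 -0.142  0.033]
tape_white 0.86 [534.  98.] [ 0.577 -0.303  0.033]
```

View pics/w1.png

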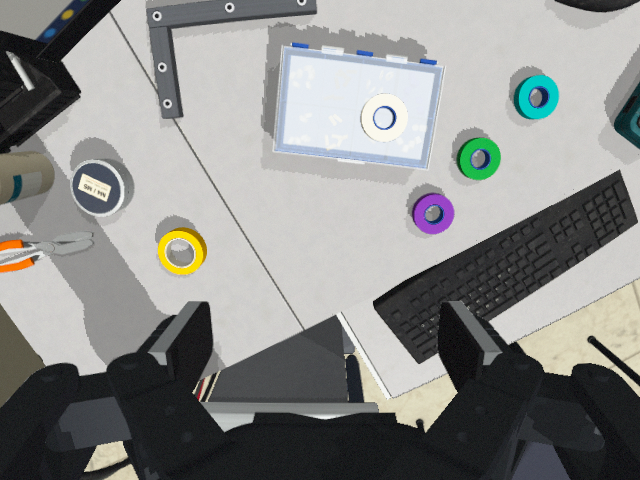

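```bash
cat >> h.py <<'E'
def tf(pose,P):
    x,y,a=pose;P=np.array(P,float);c,s=np.cos(a),np.sin(a)
    return np.c_[x+c*P[:,0]-s*P[:,1],y+s*P[:,0]+c*P[:,1],P[:,2]]
LID=[[.052,.083,.033],[.052,-.083,.033],[-.053,-.083,.033],[-.053,.083,.033]]
RAIL=[[0,0,.016],[0,-.16,.016],[.02,-.16,.016],[.02,.02,.016],[-.095,.02,.016],[-.095,0,.016]]
def overlay(cam,im,box,stop,f,roi,k):
    x,y,w,h=roi;o=cv2.resize(im[y:y+h,x:x+w,::-1],None,fx=k,fy=k,interpolation=cv2.INTER_CUBIC)
    for pose,M,col in((box,LID,(0,0,255)),(stop,RAIL,(0,255,0))):
        p=(proj(cam,tf(pose,M))-[x,y]+.5)*k-.5
        cv2.polylines(o,[np.round(p).astype(int)],True,col,1)
    cv2.imwrite(f,o)
E
python3 - <<'E'
from h import *
L=ray("wrist",[(283,46),(443,66),(428,170),(274,151)],.033);print(L.round(4))
S=ray("wrist",[(174,25),(316,13),(183,116)],.016);print(S.round(4))
b=lambda a,b:np.arctan2(*(b-a)[:2][::-1])
ab=[b(L[1],L[0])-np.pi/2,b(L[2],L[3])-np.pi/2,b(L[2],L[1]),b(L[3],L[0])];as_=[b(S[1],S[0])-np.pi/2,b(S[2],S[0])]
print(ab,as_)
a=np.mean(ab);c=L.mean(0);box=(c[0],c[1],a);stop=(S[0][0],S[0][1],np.mean(as_));print(box,stop)
overlay("wrist",cv2.imread("pics/w1.png")[...,::-1],box,stop,"pics/o1.png",(140,0,320,190),2.5)
E
```

```text
[[ 0.6243 -0.0385  0.033 ]
 [ 0.606  -0.2025  0.033 ]
 [ 0.499  -0.193   0.033 ]
 [ 0.5191 -0.0264  0.033 ]]
[[ 0.6517  0.0787  0.016 ]
 [ 0.6603 -0.0718  0.016 ]
 [ 0.5574  0.0756  0.016 ]]
[np.float64(-0.1110798789198526), np.float64(-0.1195180986890727), np.float64(-0.08847734602086645), np.float64(-0.1146999585510243)] [np.float64(0.056918701190968646), np.float64(0.0324878171557971)]
(np.float64(0.5621073383223214), np.float64(-0.11511499496368137), np.float64(-0.10844382054520402)) (np.float64(0.6516857334991105), np.float64(0.07868217612389995), np.float64(0.04470325917338287))
```

View pics/o1.png

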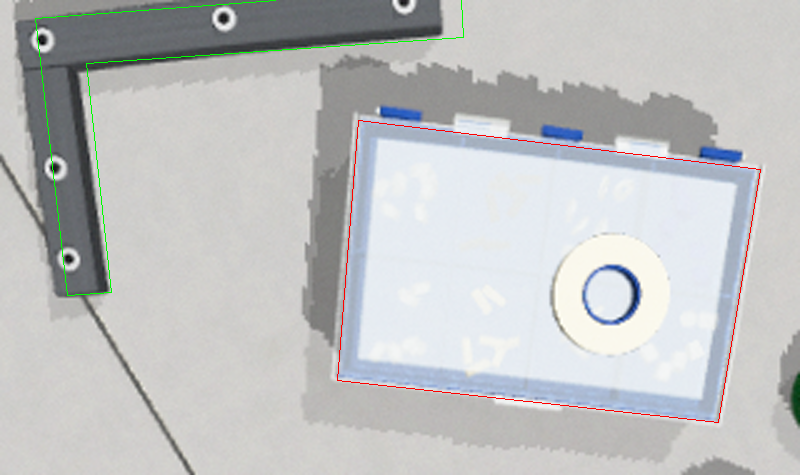

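White with a blue core is confirmed at crop (610,295). The box outline fits well. My stop corner was clicked too far right: the true inner top corner is at crop (66,68). I'll refit the stop and start pushing.

```bash
cat >> h.py <<'E'
def push(stop,side,d0,d1,lat,speed=.05,step=.002,fmax=12,z=.026,a_off=0):
    """side 'x' or 'y': move TCP in stop frame coordinate side from d0 to d1, other coordinate=lat"""
    x0,y0,a=stop; u=np.array([np.cos(a),np.sin(a)]) if side=='x' else np.array([-np.sin(a),np.cos(a)])
    f0=np.array(read_ft_force())[:2]@u; d=d0; f=0
    while d<d1-1e-6:
        d=min(d+step,d1); p=tf(stop,[[d,lat,z] if side=='x' else [lat,d,z]])[0]
        movel(p,None,speed); f=-(np.array(read_ft_force())[:2]@u-f0)
        if f>fmax: break
    print(side,"end",round(d,4),"force",round(f,1),"t",read_time_s()); return d,f
E
python3 - <<'E'
from h import *
from scipy.optimize import least_squares
px=np.array([(166.4,27.2),(316.4,10.4),(178.8,116.8)])
r=least_squares(lambda s:(proj("wrist",tf(s,[RAIL[0],RAIL[1],RAIL[5]]))-px).ravel(),[.652,.085,.05])
stop=r.x;print(stop,r.fun.round(1))
np.save("stop.npy",stop)
box=np.array([.5621,-.1151,-.1084]);c,s=np.cos(stop[2]),np.sin(stop[2]);d=box[:2]-stop[:2]
b=np.array([c*d[0]+s*d[1],-s*d[0]+c*d[1]]);print("box in stop",b,box[2]-stop[2])
a=stop[2]
for nm,P,aa in(("front0",[b[0]-.10,b[1],.026],a),("front1",[-.125,b[1],.026],a),("ry+",[-.06,b[1]-.12,.026],a+np.pi/2),("ry-",[-.06,b[1]-.12,.026],a-np.pi/2),("ry+e",[-.052,-.18,.026],a+np.pi/2),("ry-e",[-.052,-.18,.026],a-np.pi/2)):
    p=tf(stop,[P])[0];print(nm,p.round(3),np.round(inverse_kinematics(p,q(aa)) if inverse_kinematics(p,q(aa)) is not None else [],2))
E
```

```text
[0.6506167  0.08736955 0.07565917] [-0.3 -0.8 -0.   0.1  0.3  0.7]
box in stop [-0.10356754 -0.19519962] -0.1840591663411406
front0 [ 0.462 -0.123  0.026] [ 0.53  0.44 -0.4   2.13  0.29  0.62 -1.57]
front1 [ 0.541 -0.117  0.026] [ 0.47  0.55 -0.4   1.95  0.32  0.7  -1.61]
ry+ [ 0.615 -0.231  0.026] [ 0.65  0.71 -0.47  1.69  0.41  0.84  0.08]
ry- [ 0.615 -0.231  0.026] [-0.06  0.71  0.48  1.73 -0.43  0.81 -2.45]
ry+e [ 0.612 -0.096  0.026] [ 0.51  0.67 -0.53  1.78  0.45  0.81 -0.17]
ry-e [ 0.612 -0.096  0.026] [-0.29  0.66  0.48  1.82 -0.42  0.77 -2.65]
```

```bash
python3 - <<'E'
from h import *
stop=np.load("stop.npy");a=stop[2];t=read_time_s()
move_gripper(.06)
L=-.195
P=lambda x,y,z:tf(stop,[[x,y,z]])[0]
move_ptp(P(-.195,L,.12),q(a));movel(P(-.195,L,.026),None,.15)
print(read_eef_pos(),read_ft_force(),read_finger_gap(),read_time_s())
movel(P(-.172,L,.026),None,.08);print(read_ft_force())
movel(P(-.128,L,.026),None,.05);print(read_ft_force(),read_time_s())
im=save("wrist","pics/w2.png")
print([ (d["confidence"],np.round(d["at"])) for d in tip_of("wrist","parts_box")[:1]])
E
```

```text
[ 0.47222102 -0.12191035  0.02704736] [ 0.26260165  0.02796206 -0.10984539] 0.0597197491673191 5.6
[-0.53429655  0.56439368 -0.13139053]
[ 0.19463271 -0.51509396 -0.26894494] 7.075
[(0.95, array([298., 145.]))]
```

View pics/w2.png

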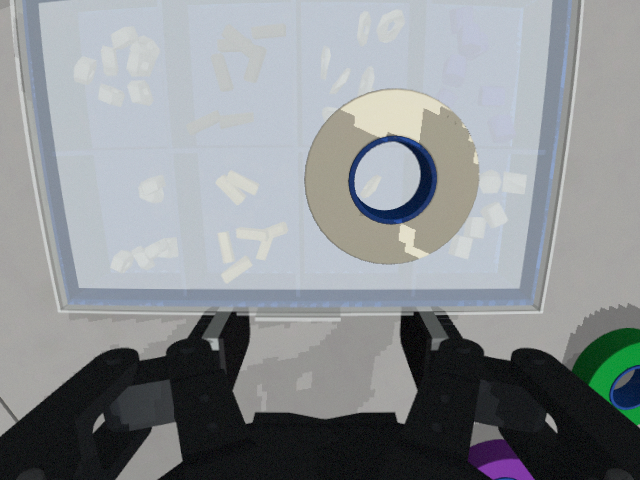

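Box is squared to the fingers, with its front corners at (60,312) and (542,312), and the tape is on the lid. Next is the right end, pushing left.

```bash
python3 - <<'E'
from h import *
stop=np.load("stop.npy");a=stop[2]
P=lambda x,y,z:tf(stop,[[x,y,z]])[0]
c=ray("wrist",[(60,312),(542,312)],.033);c_,s=np.cos(a),np.sin(a)
d=c[:,:2]-stop[:2];cs=np.c_[c_*d[:,0]+s*d[:,1],-s*d[:,0]+c_*d[:,1]];print("front corners in stop",cs.round(4))
ye=cs[1,1];xc=cs[:,0].mean()+.053
movel(P(-.145,-.195,.026),None,.1);movel(P(-.145,-.195,.11),None,.2)
move_ptp(P(xc,ye-.06,.25),q(a+np.pi/2))
im=save("wrist","pics/w3.png")
print(read_time_s(),xc,ye); np.save("r.npy",[xc,ye])
box=(*P(xc,ye+.083,0)[:2],a);print(box)
overlay("wrist",im,box,stop,"pics/o3.png",(0,0,640,480),1.25)
E
```

```text
front corners in stop [[-0.118  -0.1024]
 [-0.1174 -0.27  ]]
9.6 -0.06467323192926558 -0.27002954345101243
(np.float64(0.6002654842384251), np.float64(-0.10401339306554663), np.float64(0.07565916634114063))
```

View pics/o3.png

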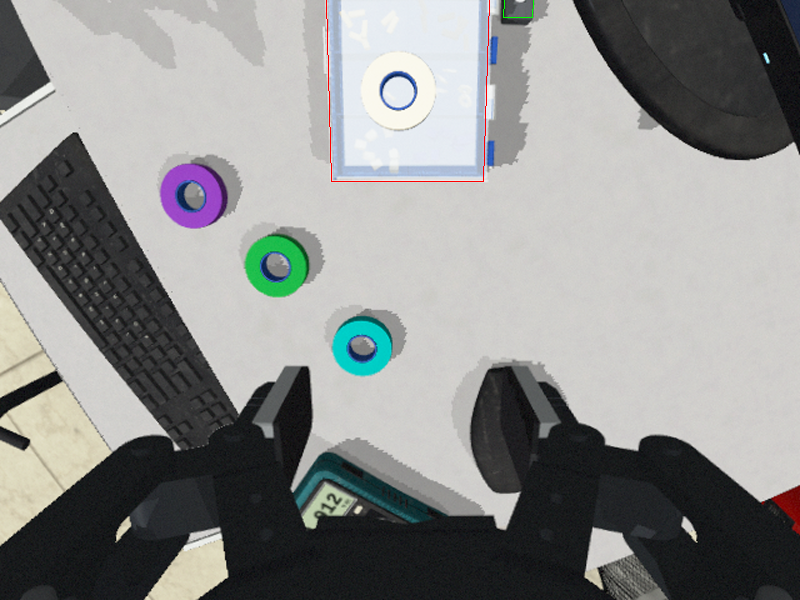

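Overlay fits both the box and the rail end. The descent clears the teal and green rolls.

```bash
python3 - <<'E'
from h import *
stop=np.load("stop.npy");a=stop[2];xc,ye=np.load("r.npy")
P=lambda x,y,z:tf(stop,[[x,y,z]])[0]
movel(P(xc,ye-.031,.10),None,.25);movel(P(xc,ye-.031,.026),None,.15)
print(read_ft_force(),read_time_s())
movel(P(xc,ye-.013,.026),None,.08)
movel(P(xc,-.183,.026),None,.06);print(read_ft_force(),read_time_s())
movel(P(xc,-.20,.026),None,.1);movel(P(xc,-.20,.11),None,.2)
move_ptp(P(-.145-.02,-.10,.11),q(a));movel(P(-.145,-.10,.026),None,.15)
print(read_ft_force(),read_time_s())
push(stop,'x',-.145,-.130,-.10,speed=.06,step=.015,fmax=15)
push(stop,'x',-.130,-.110,-.10,speed=.03,step=.001,fmax=12)
im=save("wrist","pics/w4.png");print(read_ft_force(),read_time_s())
E
```

```text
[0.14333574 0.29252612 1.23744427] 11.0
[ 0.6777934  -0.22111107 -1.19301864] 13.1917
[0.45431035 0.50265126 0.88336865] 16.1917
x end -0.13 force 0.4 t 16.5917
x end -0.11 force 12.9 t 21.5917
[-12.36738827  -0.13608043   9.72702006] 21.6417
```

View pics/w4.png

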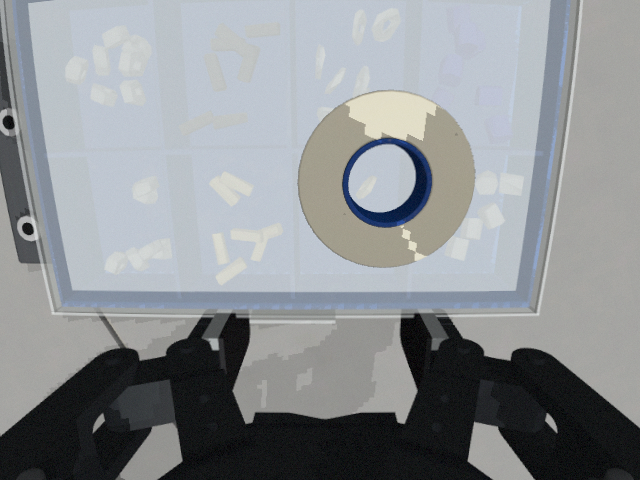

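```bash
python3 - <<'E'
from h import *
stop=np.load("stop.npy");a=stop[2]
P=lambda x,y,z:tf(stop,[[x,y,z]])[0]
movel(P(-.13,-.10,.026),None,.1);movel(P(-.14,-.10,.10),None,.25)
move_ptp(P(-.056,-.205,.11),q(a+np.pi/2));movel(P(-.056,-.205,.026),None,.15)
print(read_ft_force(),read_time_s())
push(stop,'y',-.205,-.184,-.056,speed=.06,step=.021,fmax=15)
push(stop,'y',-.184,-.164,-.056,speed=.03,step=.001,fmax=12)
im=save("wrist","pics/w5.png");print(read_ft_force(),read_time_s())
np.save("w5.npy",im)
box=(*P(-.052,-.083,0)[:2],a)
overlay("wrist",im,box,stop,"pics/o5.png",(0,0,640,480),1.25)
E
```

```text
[ 0.86089522 -0.14950557  0.46789711] 24.5667
y end -0.184 force -0.2 t 25.0667
y end -0.169 force 12.9 t 28.8167
[  0.01634738 -12.55226574   1.55909114] 28.8667
```

View pics/o5.png

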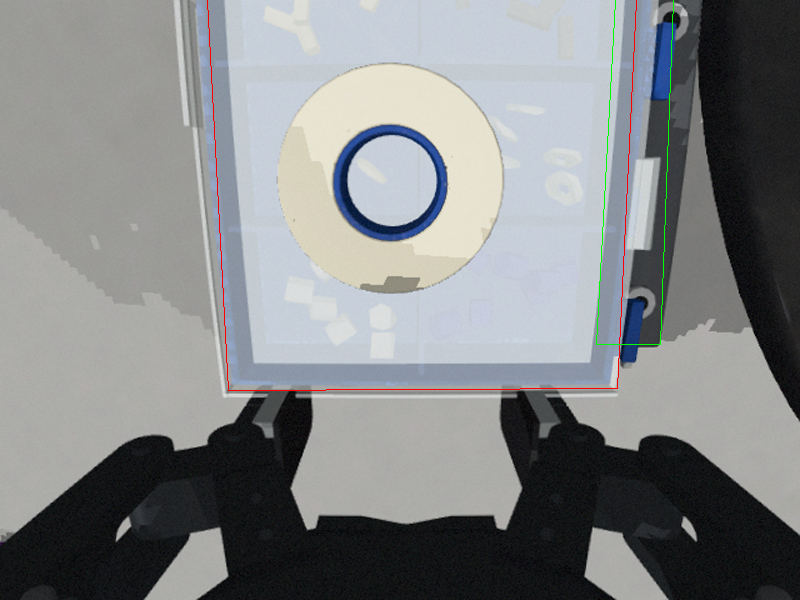

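Force builds over several mm of commanded motion, so the arm is compliant. I'll back off, then inspect from above.

```bash
python3 - <<'E'
from h import *
stop=np.load("stop.npy");a=stop[2]
P=lambda x,y,z:tf(stop,[[x,y,z]])[0]
print(np.array(read_eef_pos())-P(-.056,-.169,.026),read_tcp_rot(),q(a+np.pi/2))
movel(P(-.056,-.205,.026),None,.1);movel(P(-.07,-.205,.10),None,.25)
move_ptp(P(-.17,-.09,.22),q(a))
im=save("wrist","pics/w6.png");save("top","pics/t6.png");print(read_time_s())
box=(*P(-.052,-.083,0)[:2],a)
overlay("wrist",im,box,stop,"pics/o6.png",(0,0,640,480),1.25)
E
```

```text
[-2.77430319e-05 -8.14701235e-03  4.91111420e-05] [ 0.68158577  0.73172293 -0.00370178  0.00294842] [np.float64(0.6798577041369338), np.float64(0.7333440544012458), 0, 0]
31.275
```

View pics/o6.png

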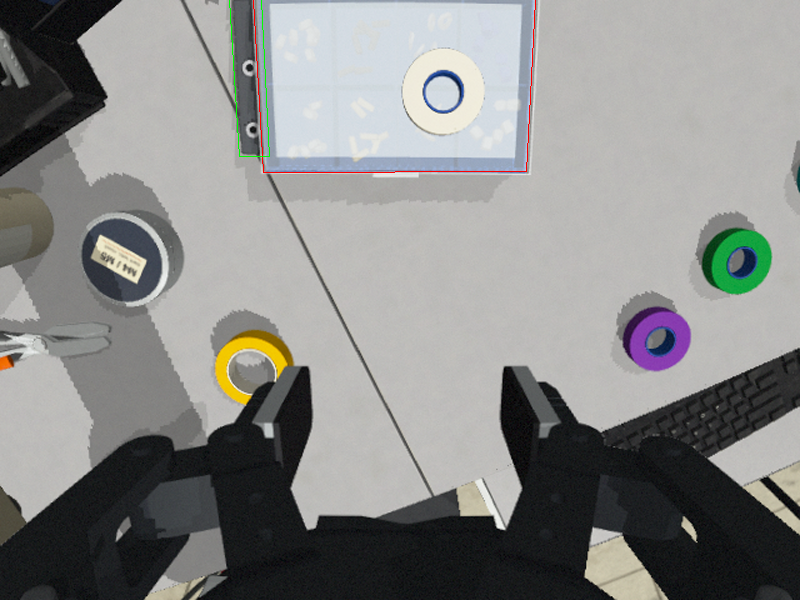

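Compliance is confirmed: the TCP lagged its target by 8 mm, and the box lies on its home outline. One light seating nudge toward the long rail, then a view of the corner.

```bash
python3 - <<'E'
from h import *
stop=np.load("stop.npy");a=stop[2]
P=lambda x,y,z:tf(stop,[[x,y,z]])[0]
movel(P(-.14,-.085,.026),q(a),.2)
push(stop,'x',-.14,-.122,-.085,speed=.08,step=.018,fmax=15)
push(stop,'x',-.122,-.106,-.085,speed=.04,step=.004,fmax=11)
e=np.array(read_eef_pos());d=e[:2]-stop[:2];print("tcp in stop x",np.cos(a)*d[0]+np.sin(a)*d[1])
movel(P(-.14,-.085,.026),None,.1);movel(P(-.13,-.06,.21),None,.25)
im=save("wrist","pics/w7.png");print(read_time_s(),read_ft_force())
cv2.imwrite("pics/c7.png",cv2.resize(im[0:230,130:560,::-1],None,fx=1.86,fy=1.86,interpolation=cv2.INTER_CUBIC))
E
```

```text
x end -0.122 force -0.1 t 32.7833
x end -0.106 force 16.0 t 33.7833
tcp in stop x -0.11504002022140448
35.2167 [-0.30321484 -0.0454589  -0.08646285]
```

View pics/c7.png

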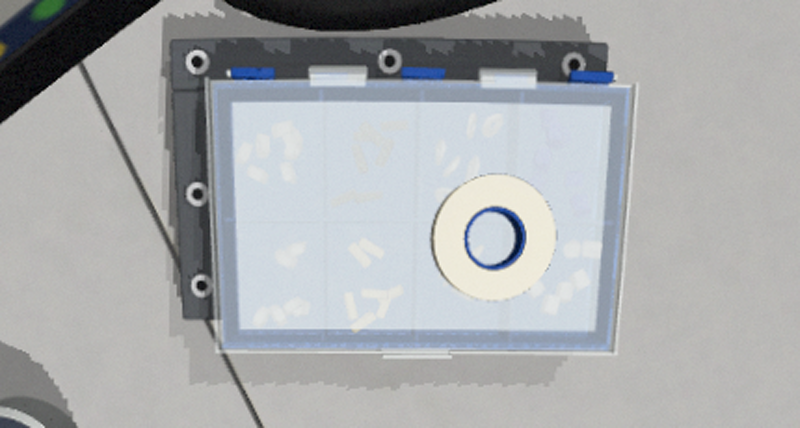

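```bash
python3 - <<'E'
from h import *
stop=np.load("stop.npy");a=stop[2];c,s=np.cos(a),np.sin(a)
def S(px,z):
    d=ray("wrist",px,z)[:,:2]-stop[:2];return (np.c_[c*d[:,0]+s*d[:,1],-s*d[:,0]+c*d[:,1]]*1e3).round(1)
k=lambda L:(np.array(L)+.5)/1.86-.5+[130,0]
print("lid",S(k([(208,82),(635,84),(615,353),(217,352)]),.033).tolist())
print("rail outer corner, right far, short left end",S(k([(171,40),(607,43),(183,318)]),.016).tolist())
E
```

```text
lid [[-0.7, -0.7], [-0.3, -166.9], [-106.4, -167.2], [-106.3, 0.5]]
rail outer corner, right far, short left end [[19.4, 17.3], [18.8, -160.2], [-93.7, 18.3]]
```

Lid corners lie within about 1 mm of home and parallel to the rails, and the arm is clear. Handing in.

```bash
python3 -c "
from bench import *
print(read_time_s(),sign_off())"
```

```text
the job is handed in; nothing more can be done
35.2167 None
```

I pushed the blue box into the corner of the L-stop using two fingertips, let go of it and handed the job in at 35.2 s. I squared it from the front, pushed it left from its right end, then seated it against the long rail, the short rail and the long rail once more. The highest force I read while pushing was about 16 N.

**Last checks:**
- **Position:** from the close wrist picture, the lid corners sit within about 1.5 mm of home. The back edge and left end are parallel to the rails to within about 0.01 rad.
- **Contact:** with the box against each rail, the measured fingertip positions matched the home position to within about 1 mm.
- **Tape:** the white roll with the blue core is still on the lid.
- **Other things:** I planned the pushes to clear the nearby rolls. The tin, pliers, yellow tape and the loose green and purple rolls in the later pictures showed no sign of having moved. I did not check the mouse, multimeter or spray again at the end.

**Disagreements:** the arm gave about 8 mm under load, so commanded positions overshot the real ones, and I relied on the measured ones. The outer edge of the short rail measured about 2 mm from my stop estimate, roughly the limit of the camera calibration. I did not push against the short rail again after the final nudge toward the long rail.

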